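Mark a slide mailer and hold it up for inspection

ROBOT

A 7-joint arm with a two-finger parallel gripper is mounted at the origin on the work surface. World frame = base frame: x ahead of the robot, y to its left, z up, the work surface at z = 0. Lengths are in mm, angles in degrees, forces in N, time in s.
With the tool pointing down it reaches from about 350 to 900 mm from the base axis. Payload 7.2 kg.
Tool frame: the origin (TCP) lies at the very end of the fingers, on their centre line; the grasp point (between the pads) lies 19 mm behind it; z points along the fingers, y is the direction in which the jaws open and shut (so a half turn about z gives the same grasp; the last joint's range is limited). The gripper opens to 88 mm and grips with 3 to 60 N. Pads are 20 mm wide; open, the fingers measure 115 mm over their backs; the gripper's body (75 mm by 178 mm) begins 61 mm behind the grasp point.
Start: joints at [-70.199, 23.554, -0.728, 91.456, 0.321, 64.991, -4.71], TCP at [251.317, 572.249, 222.653] pointing down, gripper open.
Joint ranges: [-169.25, 169.25], [-16.82, 113.86], [-84.01, 82.57], [7.8, 145.47], [-59.2, 239.2], [7.22, 106.19], [-163.78, 163.78]. Speed limits (degrees/s): [136.94, 136.94, 172.46, 172.46, 180, 180, 180].

INTERFACE

Orientations are given as a 3x3 rotation matrix whose columns are the frame's x, y, z axes.
In Python, from cell import readout, cams, ticket gives the robot as it stands. The module is installed in compiled form; this text tells all that it offers.
- The arm moves only by the tool servo_tool, never from a script. Its argument "deltas" is a list that holds one entry, the list of rows, each a list of 7 numbers: the turn, a rotation vector about the tool's x, y, z in rad, then the shift along the tool's x, y, z in m, then the closure in counts, from 0 (fully open) to 255 (shut). In form: [[[ax, ay, az, tx, ty, tz, jaw], ...]]. A call has 1 to 20 rows; each row shifts and turns the commanded pose from where the row before left it, along the tool's axes as they then stand; what a row does not reach is not made up. A row lasts 1/10 s, in which the tool goes at most 50 mm and 8.59 degrees, less where a joint would pass 70% of its speed; a pose out of reach is approached as far as the arm can. A call with a gripper value outside its range is refused whole. The fingers move at their own pace and stop on an object; "newtons" is the grip in N (left out, the last holds). Time passes only in rows, so rows that do not move let the fingers close. It gives the time, the measured TCP pose, the force and the opening at its end, in the units of the state.
- readout.get_state(): the state, without advancing time (a new reading comes with each control period).
- cams.snapshot(name): name is "side" or "top"; returns the picture (384x512x3 uint8, blue, green, red); there is no depth.
- cams.camera_info(name): a dict with "fx", "fy", "cx", "cy" (pixels), "D" ([k1, k2, p1, p2, k3] as OpenCV has them; the pictures are not rectified), "R" (3x3) and "t" (3): a world point X has camera coordinates R X + t. Camera axes: x right, y down, z forward; pixel columns grow to the right and rows downward; lengths in mm; the calibration is good to about 2 mm. A picture is of the moment at which its call begins. camera_info takes no time and is no camera call.
- ticket.close_job(): hands the job in, once; it reports no verdict.
The state is a dict: "time": time; "joint_positions": joint angles; "joint_vel": joint speeds; "joint_torque": joint torques, N m; "tcp_pos": TCP position; "tool_rot": TCP orientation; "force": force on the tool from outside, world axes, zero at the start; "torque": the same for the moment, N m; "gripper_width": finger opening in mm.
Only numpy, scipy, OpenCV 4.12 (cv2) and the standard library are available. Lean on these libraries where they do the work, as an engineer would, in place of code of your own. Each camera call takes 0.05 s, during which the arm holds its last target. There are 200 camera calls.

TASK

Use the marking press on the slide mailer that stands in its well: push the red-handled lever all the way down to its stop, then let it come back up fully. Then draw the mailer up out of the well and hold it in the air, its centre at least 20 cm above the desk, leaned about half-way between upright and lying flat, cap end higher and orange label side facing up, so that the mark can be read. Finish while still gripping it there, held still and touching nothing but the gripper, and leave the bottle, the jar and the slide box alone.

Things in the scene. Friction and masses are not known exactly. Their poses are not given: they have to be found in the camera images.
- press: White marking press fixed to the desk, base plate 190 x 220 x 14 mm; origin at the centre of its underside, z up. On its -y side stands the dark steel well with a white die head behind it (+x), 70 mm high at most; on its +y side the lever between two cheeks up to 92 mm high. Its own x axis points roughly away from the robot (yaw up to 0.4 rad either way).
- well_mouth (a point): Centre of the rectangular mouth of the well, at the top of its walls, 70 mm above the desk, at (0, -65, 70) mm in the press frame. The well is 24 mm (press x) by 37 mm (press y) inside and 30 mm deep, its floor 40 mm above the desk.
- mailer: Slide mailer: closed rigid plastic box, 20 mm (its x) by 33 mm (its y) by 85 mm (its z, long axis, cap end +z); origin at its centre. White body, blue cap (top 20 mm), orange label on its +x broad face. About 60 g. It starts upright in the well, axes parallel to the press's, foot on the well's floor, so its upper 55 mm stand free and its top is 125 mm above the desk.
- press_lever (a joint): Lever angle in rad: 0 at rest (up), 0.42 at its stop (down). A spring always returns it to 0; about 3 N at the handle starts it and about 6 N holds it at the stop.
- lever_grip (a point): Centre of the lever's red handle bar, a cylinder 22 mm in diameter and 60 mm long, parallel to the press's y axis. Moves with the lever: at rest it is 140 mm above the desk, at the stop 75 mm.
- lever_hinge (a point): Lever's hinge, fixed, at (60, 65, 75) mm in the press frame. The hinge axis is parallel to the press's y; the lever reaches from here 160 mm towards the press's -x to the handle, at rest rising by 0.42 rad, level at its stop.
- bottle: Bystander: small amber glass bottle with black cap, 42 mm in diameter, 85 mm high, loose on the desk; origin at the centre of its underside.
- jar: Bystander: clear specimen jar with green lid, 60 mm in diameter, 60 mm high, loose on the desk; origin at the centre of its underside.
- slidebox: Bystander: flat closed grey and black slide box, 98 x 85 x 35 mm, loose on the desk; origin at the centre of its underside.
Things that resemble listed ones, but are neither listed nor needed, are in the scene too. What is meant by the mailer is not yellow, and is the smaller of those in its own colour.

How it is judged:
By the outcome, as a careful person would: the job done as asked, in the order asked, and still so for the second after the job is handed in, while the arm keeps its last pose, push and grip.
It also fails if it takes over 54 s, if anything falls off the work surface, if the arm or the gripper's body presses on something with over 40 N, if the wrist force passes 120 N, or if a joint passes its speed limit or range.

## Working session

There is one attempt and no reset: what is moved stays moved. The work goes in short steps, Python scripts to look and compute and a tool call to move; the robot and the scene stay as the last step left them, time stands still between calls to the robot, and variables do not carry over. Pictures are saved under pics/ and viewed, on a budget of 10 in all, crops included, one or two more only if the job needs it, and the job is handed in when it is done.

Besides the shell and the picture viewer there is one more tool, called after "Request:" in YAML: its name, and indented under it one key for each argument. servo_tool: Moves the arm, as the interface text tells. Its arguments: {"type":"object","properties":{"deltas":{"type":"array"},"newtons":{"type":"number"}},"required":["deltas"]}

```bash
mkdir -p pics
python3 - <<'E'
from cell import readout,cams
import cv2,numpy as np
s=readout.get_state()
for k in s: print(k,np.round(s[k],3).tolist())
for n in("side","top"):
    im=cams.snapshot(n); cv2.imwrite(f"pics/{n}0.png",im)
    i=cams.camera_info(n); R=np.array(i["R"]); print(n,{k:np.round(i[k],2).tolist() for k in i}, (-R.T@np.array(i["t"]).ravel()).round())
a=cv2.imread("pics/side0.png");b=cv2.imread("pics/top0.png")
E
```

```text
time 0.0
joint_positions [-70.197, 23.599, -0.727, 91.503, 0.322, 64.99, -4.71]
joint_vel [-0.051, -0.017, 0.019, -0.026, 0.01, 0.135, 0.018]
joint_torque [0.0, -58.795, 0.642, -29.108, -0.054, 0.018, 0.0]
tcp_pos [251.179, 571.77, 221.827]
tool_rot [[-0.916, 0.402, -0.0], [0.402, 0.916, -0.001], [-0.0, -0.002, -1.0]]
force [0.452, 0.044, 0.268]
torque [0.032, 0.005, 0.005]
gripper_width 87.546
side {'fx': 352.81, 'fy': 352.81, 'cx': 253.39, 'cy': 195.05, 'D': [0.01, 0.0, 0.0, 0.0, 0.0], 'R': [[0.66, -0.75, 0.0], [-0.49, -0.43, -0.76], [0.57, 0.5, -0.65]], 't': [-424.34, 378.08, 583.16]} [ 133. -446.  668.]
top {'fx': 403.59, 'fy': 403.59, 'cx': 258.01, 'cy': 193.96, 'D': [-0.13, 0.0, 0.0, 0.0, 0.0], 'R': [[0.03, -1.0, -0.0], [-0.99, -0.02, -0.12], [0.12, 0.01, -0.99]], 't': [-44.03, 624.78, 1044.7]} [ 495.  -37. 1113.]
```

View pics/side0.png

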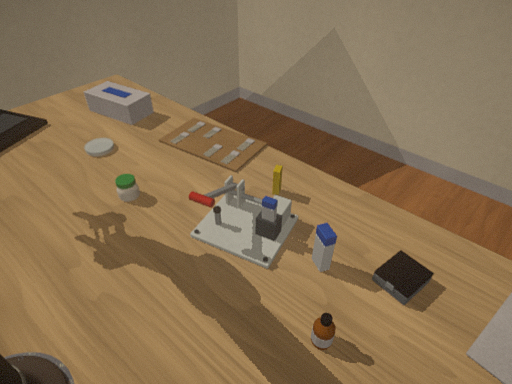

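View pics/top0.png

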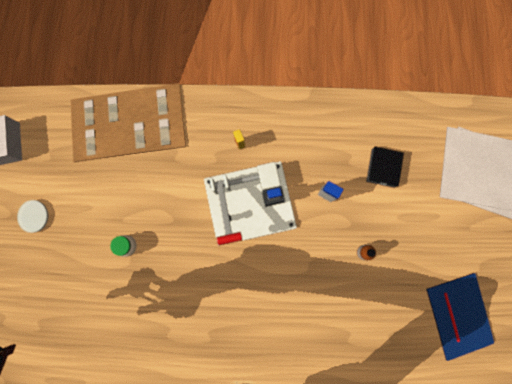

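```bash
cat > h.py <<'E'
from cell import readout,cams
import cv2,numpy as np
def ray(n,px):
    i=cams.camera_info(n);R=np.array(i["R"]);t=np.array(i["t"]).ravel()
    K=np.array([[i["fx"],0,i["cx"]],[0,i["fy"],i["cy"]],[0,0,1]])
    u=cv2.undistortPoints(np.array([[px]],float),K,np.array(i["D"],float)).ravel()
    return -R.T@t, R.T@np.array([u[0],u[1],1])
def onz(n,px,z):
    c,d=ray(n,px); return c+d*(z-c[2])/d[2]
def tri(p,q):
    (c,d),(e,f)=ray("side",p),ray("top",q)
    s=np.linalg.lstsq(np.c_[d,-f],e-c,rcond=None)[0]
    a,b=c+d*s[0],e+f*s[1]; return (a+b)/2,np.linalg.norm(a-b)
def blobs(im,col,amin=15):
    h=cv2.cvtColor(im,cv2.COLOR_BGR2HSV)
    lo,hi={"red":((170,120,60),(180,255,255)),"red2":((0,170,90),(5,255,255)),"blue":((108,120,50),(130,255,255)),"white":((0,0,150),(180,50,255)),"orange":((6,170,120),(16,255,255))}[col]
    m=cv2.inRange(h,lo,hi)
    if col=="red": m|=cv2.inRange(h,(0,170,90),(5,255,255))
    cs=cv2.findContours(m,cv2.RETR_EXTERNAL,cv2.CHAIN_APPROX_NONE)[0]
    out=[]
    for c in cs:
        a=cv2.contourArea(c)
        if a>=amin: out.append((a,cv2.moments(c)["m10"]/a,cv2.moments(c)["m01"]/a,cv2.minAreaRect(c),c))
    return sorted(out,key=lambda o:-o[0])
E
python3 - <<'E'
from h import *
for n in("side","top"):
    im=cv2.imread(f"pics/{n}0.png")
    for col in("red","blue","white"):
        for a,x,y,r,c in blobs(im,col)[:6]:
            if 150<x<400 and 100<y<330: print(n,col,a,round(x,1),round(y,1),np.round(cv2.boxPoints(r),1).tolist())
rb=lambda n,c,x,y:min(blobs(cv2.imread(f"pics/{n}0.png"),c),key=lambda o:np.hypot(o[1]-x,o[2]-y))
r1,r2=rb("side","red",202,199),rb("top","red",229,239)
print("handle",tri(r1[1:3],r2[1:3]),onz("top",r2[1:3],145))
b2=rb("top","blue",275,195);m=onz("top",b2[1:3],125);h=onz("top",r2[1:3],145)
print("mailer",m, "side cap",rb("side","blue",270,203)[1:4])
d=(m-h)[:2]; print("yaw",np.arctan2(d[1],d[0])-np.arctan2(-130,86.1),np.hypot(*d),np.hypot(130,86.1))
E
python3 -c "
import cv2
a=cv2.imread('pics/side0.png')[160:280,180:350];b=cv2.imread('pics/top0.png')[155:255,195:355]
a=cv2.resize(a,(800,565),interpolation=2)[:300*2];cv2.imwrite('pics/c.png',cv2.hconcat([cv2.resize(a,(400,283)),cv2.resize(b,(400,283),interpolation=2)]))"
```

```text
side red 148.0 200.8 198.3 [[188.0, 197.8000030517578], [190.60000610351562, 190.5], [213.8000030517578, 198.89999389648438], [211.10000610351562, 206.1999969482422]]
side blue 191.0 324.8 231.9 [[313.20001220703125, 229.1999969482422], [325.0, 220.60000610351562], [335.79998779296875, 235.39999389648438], [324.0, 244.0]]
side blue 52.0 269.3 200.3 [[262.29998779296875, 201.8000030517578], [263.79998779296875, 195.89999389648438], [275.79998779296875, 198.89999389648438], [274.29998779296875, 204.8000030517578]]
side white 1710.5 227.8 229.0 [[190.0, 234.0], [208.60000610351562, 189.1999969482422], [285.29998779296875, 221.0], [266.70001220703125, 265.79998779296875]]
side white 219.5 269.0 247.3 [[256.3999938964844, 252.8000030517578], [262.0, 236.89999389648438], [279.6000061035156, 243.1999969482422], [274.0, 259.1000061035156]]
side white 135.0 281.5 203.9 [[269.3999938964844, 209.8000030517578], [274.3999938964844, 194.8000030517578], [290.0, 200.0], [285.0, 215.0]]
top red 151.5 228.8 238.3 [[216.60000610351562, 237.39999389648438], [239.39999389648438, 231.60000610351562], [24
[... 354 characters left out ...]
95.5], [267.29998779296875, 198.3000030517578]]
top white 4984.5 250.3 201.7 [[202.8000030517578, 177.89999389648438], [280.70001220703125, 160.39999389648438], [295.79998779296875, 227.5], [217.89999389648438, 245.0]]
top white 44.5 163.5 123.3 [[160.0, 120.0], [167.0, 120.0], [167.0, 127.0], [160.0, 127.0]]
handle (array([504.39595103,  37.99770569, 142.61803882]), np.float64(0.7746239781739541)) [504.07473861  38.06146666 145.        ]
mailer [619.55655584 -67.82525862 125.        ] side cap (269.275641025641, 200.28205128205127, ((269.0294189453125, 200.3823699951172), (12.369317054748535, 6.063390254974365), 14.03624439239502))
yaw 0.24373669576348156 156.6781691918149 155.9269380190607
```

View pics/c.png

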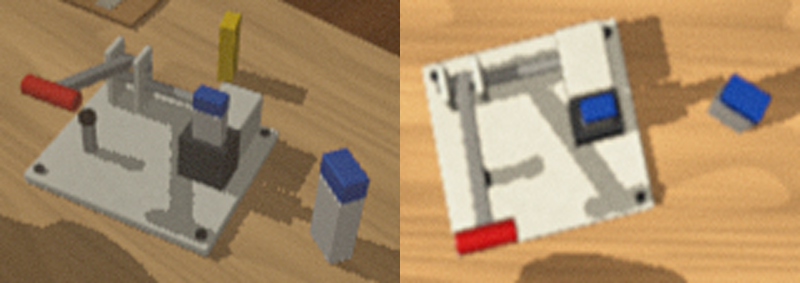

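The side and top views agree. Handle is at about (504, 38, 140), the mailer at about (619.5, -67.5), and press yaw is 0.244 rad. The bigger blue-capped mailer and the yellow one are lookalikes.

Request:
servo_tool:
  deltas:
    - [[0, 0, 0, -0.0298, -0.0258, 0, 255], [0, 0, 0, -0.0298, -0.0258, 0, 255], [0, 0, 0, -0.0298, -0.0258, 0, 255], [0, 0, 0, -0.0298, -0.0258, 0, 255], [0, 0, 0, -0.0298, -0.0258, 0, 255], [0, 0, 0, -0.0298, -0.0258, 0, 255], [0, 0, 0, -0.0298, -0.0258, 0, 255], [0, 0, 0, -0.0298, -0.0258, 0, 255], [0, 0, 0, -0.0298, -0.0258, 0, 255], [0, 0, 0, -0.0298, -0.0258, 0, 255], [0, 0, 0, -0.0298, -0.0258, 0, 255], [0, 0, 0, -0.0298, -0.0258, 0, 255], [0, 0, 0, -0.0298, -0.0258, 0, 255], [0, 0, 0, -0.0298, -0.0258, 0, 255], [0, 0, 0, -0.0298, -0.0258, 0, 255]]
  newtons: 20

```text
time: 1.6
tcp_pos: [505.2, 36.6, 222.5]
tool_rot: [[-0.916, 0.402, -0.0], [0.402, 0.916, 0.0], [0.0, -0.0, -1.0]]
force: [0.9, 0.9, -0.6]
gripper_width: 0.6
```

Request:
servo_tool:
  deltas:
    - [[0, 0, 0.138, 0, 0, 0, 255], [0, 0, 0.138, 0, 0, 0, 255], [0, 0, 0.138, 0, 0, 0, 255], [0, 0, 0.138, 0, 0, 0, 255], [0, 0, 0.138, 0, 0, 0, 255], [0, 0, 0.138, 0, 0, 0, 255], [0, 0, 0.138, 0, 0, 0, 255], [0, 0, 0.138, 0, 0, 0, 255], [0, 0, 0.138, 0, 0, 0, 255], [0, 0, 0.138, 0, 0, 0, 255], [0, 0, 0.138, 0, 0, 0, 255], [0, 0, 0.138, 0, 0, 0, 255], [0, 0, 0.138, 0, 0, 0, 255], [0, 0, 0.138, 0, 0, 0, 255], [0, 0, 0.138, 0, 0, 0, 255], [0, 0, 0.138, 0, 0, 0, 255], [0, 0, 0.138, 0, 0, 0, 255], [0, 0, 0.138, 0, 0, 0, 255], [0, 0, 0, 0, 0, 0, 255]]

```text
time: 3.5
tcp_pos: [504.7, 38.2, 222.4]
tool_rot: [[0.971, 0.24, -0.001], [0.24, -0.971, -0.0], [-0.001, 0.0, -1.0]]
force: [-0.8, 0.7, 0.5]
gripper_width: 0.2
```

Run:
```python
from h import *
s=readout.get_state()
p,T=np.array(s["tcp_pos"]),np.array(s["tool_rot"])
print(s["joint_positions"],p,T.round(4).tolist(),s["force"],"to handle z170 in tool mm",T.T@(np.array([504,38,170])-p))
print("yaw err deg",90+np.degrees(np.arctan2(T[1,1],T[0,1]))-14)
```

```text
[-44.05051464  13.62427053  41.07807467 109.71876629 -10.24303965
  60.35883357 -74.81046517] [504.7306632   38.23545464 222.37876503] [[0.9709, 0.2395, -0.0006], [0.2395, -0.9709, -0.0003], [-0.0006, 0.0001, -1.0]] [-0.77504838  0.65997152  0.52167695] to handle z170 in tool mm [-7.33172045e-01  4.72563230e-02  5.23792379e+01]
yaw err deg -0.14195725667109116
```

Request:
servo_tool:
  deltas:
    - [[0, 0, 0, 0, 0, 0.015, 255], [0, 0, 0, 0, 0, 0.018, 255], [0, 0, 0, 0, 0, 0.018, 255], [0, 0, 0, 0, 0, 0.012, 255], [0, 0, 0, 0, 0, 0.005, 255], [0, 0, 0, 0, 0, 0.004, 255], [0, 0, 0, -0.002, 0, 0.005, 255], [0, 0, 0, -0.002, 0, 0.005, 255], [0, 0, 0, -0.002, 0, 0.005, 255], [0, 0, 0, -0.0015, 0, 0.005, 255], [0, 0, 0, 0, 0, 0, 255]]

```text
time: 4.6
tcp_pos: [497.2, 36.1, 130.8]
tool_rot: [[0.97, 0.242, -0.001], [0.242, -0.97, 0.0], [-0.001, -0.0, -1.0]]
force: [-4.3, -0.8, 5.7]
gripper_width: 0.4
```

Request:
servo_tool:
  deltas:
    - [[0, 0, 0, -0.0013, 0, 0.0055, 255], [0, 0, 0, -0.0013, 0, 0.0055, 255], [0, 0, 0, -0.001, 0, 0.0055, 255], [0, 0, 0, -0.0009, 0, 0.0055, 255], [0, 0, 0, -0.0006, 0, 0.0055, 255], [0, 0, 0, -0.0006, 0, 0.0055, 255], [0, 0, 0, -0.0002, 0, 0.004, 255], [0, 0, 0, 0, 0, 0.003, 255], [0, 0, 0, 0, 0, 0, 255]]

```text
time: 5.5
tcp_pos: [491.8, 34.7, 91.0]
tool_rot: [[0.97, 0.242, -0.001], [0.242, -0.97, 0.0], [-0.0, -0.0, -1.0]]
force: [-3.7, -1.3, 5.7]
gripper_width: 0.5
```

Run:
```python
from h import *
im=cams.snapshot("side");cv2.imwrite("pics/s1.png",cv2.resize(im[150:290,170:350],(720,560),interpolation=2))
s=readout.get_state();print(s["time"],s["force"],s["tcp_pos"])
```

```text
5.55 [-4.01577921 -1.22842338  5.64781949] [491.84890911  34.77362627  91.09519025]
```

View pics/s1.png

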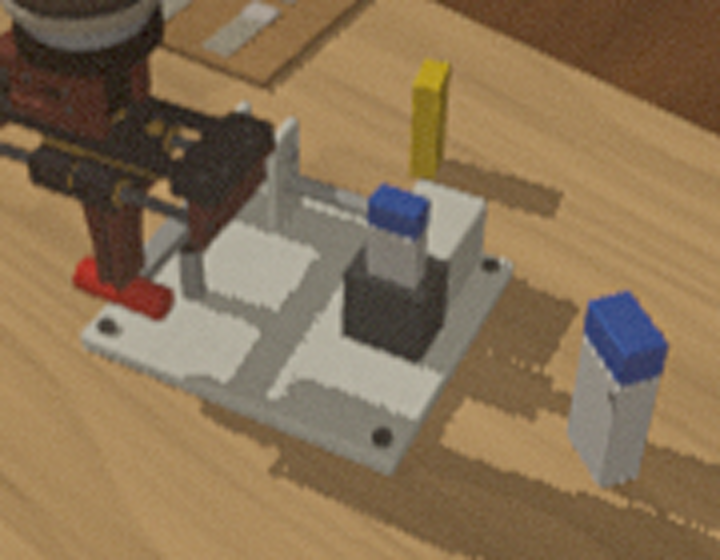

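The fingers are centred on the red handle, which sits at about (202, 222) in the full frame and is almost level. I'll push on to the stop.

Request:
servo_tool:
  deltas:
    - [[0, 0, 0, 0, 0, 0.002, 255], [0, 0, 0, 0, 0, 0.002, 255], [0, 0, 0, 0, 0, 0.0015, 255], [0, 0, 0, 0, 0, 0, 255]]

```text
time: 5.95
tcp_pos: [491.9, 34.7, 85.9]
tool_rot: [[0.97, 0.242, -0.0], [0.242, -0.97, 0.0], [-0.0, -0.001, -1.0]]
force: [-5.8, -1.7, 9.5]
gripper_width: 0.7
```

Request:
servo_tool:
  deltas:
    - [[0, 0, 0, 0, 0, 0.001, 255], [0, 0, 0, 0, 0, 0.001, 255], [0, 0, 0, 0, 0, 0, 255]]

```text
time: 6.25
tcp_pos: [492.0, 34.8, 84.9]
tool_rot: [[0.97, 0.241, -0.0], [0.241, -0.97, 0.002], [0.0, -0.002, -1.0]]
force: [-9.9, -0.7, 24.0]
gripper_width: 0.2
```

Firmly at the stop: force rose to 24 N with the TCP at 85 mm. Now I'll let it back up along the arc.

Request:
servo_tool:
  deltas:
    - [[0, 0, 0, 0, 0, -0.003, 255], [0, 0, 0, 0.0005, 0, -0.007, 255], [0, 0, 0, 0.0008, 0, -0.007, 255], [0, 0, 0, 0.0012, 0, -0.007, 255], [0, 0, 0, 0.0016, 0, -0.007, 255], [0, 0, 0, 0.0019, 0, -0.007, 255], [0, 0, 0, 0.002, 0, -0.007, 255], [0, 0, 0, 0.002, 0, -0.007, 255], [0, 0, 0, 0.002, 0, -0.006, 255], [0, 0, 0, 0.002, 0, -0.006, 255], [0, 0, 0, 0, 0, -0.006, 255], [0, 0, 0, 0, 0, -0.01, 255], [0, 0, 0, 0, 0, -0.015, 255], [0, 0, 0, 0, 0, -0.015, 255], [0, 0, 0, 0, 0, 0, 255]]

```text
time: 7.75
tcp_pos: [506.0, 38.3, 194.7]
tool_rot: [[0.97, 0.241, 0.002], [0.241, -0.97, 0.001], [0.002, -0.0, -1.0]]
force: [0.6, -0.1, -0.2]
gripper_width: 0.6
```

Run:
```python
from h import *
ims={n:cams.snapshot(n) for n in("side","top")}
for n in ims:
    cv2.imwrite(f"pics/{n}2.png",ims[n])
    for col,x,y in(("red",202,199),("blue",270,197)):
        b=[o for o in blobs(ims[n],col) if abs(o[1]-x)<60 and abs(o[2]-y)<50]
        print(n,col,[np.round(o[:3],1) for o in b])
s=readout.get_state();p,T=np.array(s["tcp_pos"]),np.array(s["tool_rot"])
print(p,s["force"],"tool mm to mailer xy, z80:",T.T@(np.array([619.3,-67.6,80])-p))
```

```text
side red [array([146.5, 200.4, 198.4])]
side blue [array([154.5, 324.8, 230.6]), array([ 53. , 269.2, 200.3])]
top red []
top blue [array([100. , 273.9, 192.6])]
[505.12888158  38.47021591 192.96207182] [0.53727666 0.25604697 0.15058153] tool mm to mailer xy, z80: [ 85.1915716  130.56957459 112.87314549]
```

Request:
servo_tool:
  deltas:
    - [[0, 0, 0, 0.0172, 0.0261, 0, 0], [0, 0, 0, 0.0172, 0.0261, 0, 0], [0, 0, 0, 0.0172, 0.0261, 0, 0], [0, 0, 0, 0.0172, 0.0261, 0, 0], [0, 0, 0, 0.0172, 0.0261, 0, 0], [0, 0, 0, 0, 0, 0, 0], [0, 0, 0, 0, 0, 0, 0], [0, 0, 0, 0, 0, 0.02, 0], [0, 0, 0, 0, 0, 0.02, 0]]

```text
time: 8.75
tcp_pos: [619.8, -66.1, 152.6]
tool_rot: [[0.97, 0.243, -0.0], [0.243, -0.97, 0.001], [0.0, -0.001, -1.0]]
force: [-0.2, 0.5, -0.5]
gripper_width: 68.8
```

Run:
```python
from h import *
im=cams.snapshot("side");cv2.imwrite("pics/s3.png",cv2.resize(im[120:280,170:370],(750,600),interpolation=2))
s=readout.get_state();print(s["tcp_pos"],s["force"],s["gripper_width"])
```

```text
[617.81424559 -65.43455897 148.96008579] [-2.25669684  1.72047919 -2.84267637] 72.71594130346708
```

View pics/s3.png

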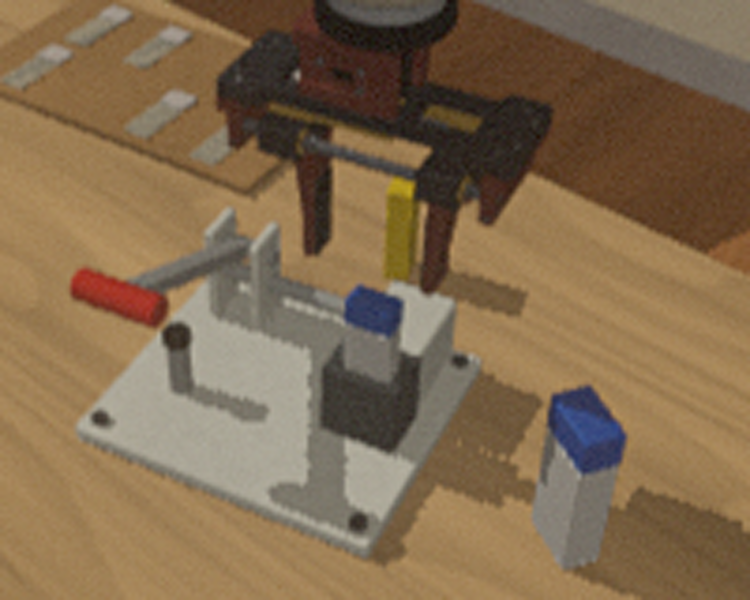

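The lever is fully up again, with the handle at about (202, 199). The open fingers are above and on either side of the mailer cap. I'll let the arm settle and check the offset.

Request:
servo_tool:
  deltas:
    - [[0, 0, 0, 0, 0, 0, 0], [0, 0, 0, 0, 0, 0, 0], [0, 0, 0, 0, 0, 0, 0]]

```text
time: 9.1
tcp_pos: [620.9, -67.3, 154.3]
tool_rot: [[0.97, 0.242, 0.001], [0.242, -0.97, 0.0], [0.002, 0.0, -1.0]]
force: [0.3, 0.1, 0.3]
gripper_width: 87.7
```

Run:
```python
from h import *
s=readout.get_state();p,T=np.array(s["tcp_pos"]),np.array(s["tool_rot"])
print(p,s["force"],s["gripper_width"],T.round(3).tolist(),"tool mm to go",T.T@(np.array([620.0,-67.5,80])-p))
```

```text
[620.92385682 -67.25739347 154.27567656] [0.32338221 0.05964857 0.25898069] 87.71569406552905 [[0.97, 0.242, 0.001], [0.242, -0.97, 0.0], [0.002, 0.0, -1.0]] tool mm to go [-1.06698186e+00  6.06784110e-03  7.42741544e+01]
```

Request:
servo_tool:
  deltas:
    - [[0, 0, 0, -0.0005, 0, 0.012, 0], [0, 0, 0, 0, 0, 0.016, 0], [0, 0, 0, 0, 0, 0.016, 0], [0, 0, 0, 0, 0, 0.014, 0], [0, 0, 0, 0, 0, 0.011, 0], [0, 0, 0, 0, 0, 0.005, 0], [0, 0, 0, 0, 0, 0, 0], [0, 0, 0, 0, 0, 0, 130], [0, 0, 0, 0, 0, 0, 130], [0, 0, 0, 0, 0, 0, 130], [0, 0, 0, 0, 0, 0, 130], [0, 0, 0, 0, 0, 0, 130]]
  newtons: 25

```text
time: 10.3
tcp_pos: [620.2, -67.6, 79.4]
tool_rot: [[0.97, 0.241, 0.0], [0.241, -0.97, 0.0], [0.0, -0.0, -1.0]]
force: [-0.1, -0.7, -0.6]
gripper_width: 51.5
```

Request:
servo_tool:
  deltas:
    - [[0, 0, 0, 0, 0, 0, 160], [0, 0, 0, 0, 0, 0, 180], [0, 0, 0, 0, 0, 0, 255], [0, 0, 0, 0, 0, 0, 255], [0, 0, 0, 0, 0, 0, 255], [0, 0, 0, 0, 0, 0, 255], [0, 0, 0, 0, 0, 0, 255]]

```text
time: 11.0
tcp_pos: [620.0, -67.6, 79.2]
tool_rot: [[0.97, 0.241, -0.0], [0.241, -0.97, 0.0], [0.0, -0.0, -1.0]]
force: [0.5, 0.6, -0.8]
gripper_width: 33.0
```

Request:
servo_tool:
  deltas:
    - [[0, 0, 0, 0, 0, -0.003, 255], [0, 0, 0, 0, 0, -0.006, 255], [0, 0, 0, 0, 0, -0.008, 255], [0, 0, 0, 0, 0, -0.01, 255], [0, 0, 0, 0, 0, -0.01, 255], [0, 0, 0, 0, 0, 0, 255]]

```text
time: 11.6
tcp_pos: [621.1, -67.9, 118.2]
tool_rot: [[0.97, 0.241, 0.003], [0.241, -0.97, 0.0], [0.003, 0.001, -1.0]]
force: [0.4, 0.3, -0.3]
gripper_width: 33.0
```

Request:
servo_tool:
  deltas:
    - [[0, 0, 0, -0.004, 0, -0.015, 255], [0, 0, 0, -0.008, 0, -0.02, 255], [0, 0, 0, -0.012, 0, -0.025, 255], [0, 0, 0, -0.014, 0, -0.025, 255], [0, 0, 0, -0.014, 0, -0.025, 255], [0, 0, 0, -0.014, 0, -0.025, 255], [0, 0, 0, -0.014, 0, -0.025, 255], [0, 0, 0, -0.014, 0, -0.025, 255], [0, 0, 0, -0.006, 0, -0.015, 255], [0, 0, 0, 0, 0, 0, 255]]

```text
time: 12.6
tcp_pos: [523.3, -92.4, 318.4]
tool_rot: [[0.971, 0.241, 0.004], [0.241, -0.971, 0.001], [0.004, -0.0, -1.0]]
force: [0.3, 0.3, -0.8]
gripper_width: 32.9
```

Run:
```python
from h import *
im=cams.snapshot("side");cv2.imwrite("pics/s4.png",im)
s=readout.get_state();print(s["tcp_pos"],s["force"],s["gripper_width"],s["joint_positions"])
```

```text
[523.28109689 -91.68008215 316.80440685] [-0.40731891  0.32945801 -0.25973572] 33.17085619726524 [-32.40530256  11.75656515  44.79130505  98.90316553  -8.72756988
  72.78350472 -61.64889822]
```

View pics/s4.png

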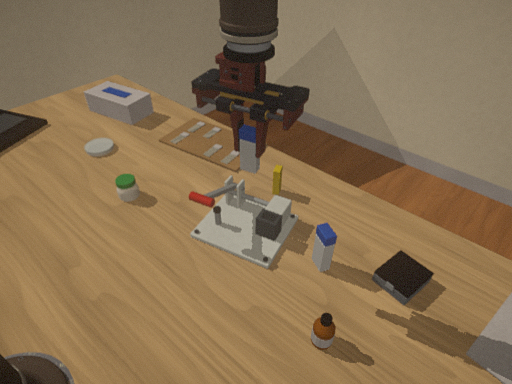

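The mailer is out of the well and held cap up at about (249, 150). Now I'll lean it 45°, tipping the cap toward the robot and the label up.

Request:
servo_tool:
  deltas:
    - [[0, 0.06, 0, 0, 0, 0, 255], [0, 0.09, 0, 0, 0, 0, 255], [0, 0.09, 0, 0, 0, 0, 255], [0, 0.09, 0, 0, 0, 0, 255], [0, 0.09, 0, 0, 0, 0, 255], [0, 0.09, 0, 0, 0, 0, 255], [0, 0.09, 0, 0, 0, 0, 255], [0, 0.09, 0, 0, 0, 0, 255], [0, 0.09, 0, 0, 0, 0, 255], [0, 0, 0, 0, 0, 0, 255], [0, 0, 0, 0, 0, 0, 255], [0, 0, 0, 0, 0, 0, 255]]

```text
time: 13.85
tcp_pos: [523.7, -91.8, 316.6]
tool_rot: [[0.691, 0.241, 0.681], [0.172, -0.97, 0.169], [0.702, 0.001, -0.712]]
force: [-0.7, 0.5, 0.1]
gripper_width: 32.6
```

Run:
```python
from h import *
a=cams.snapshot("side");b=cams.snapshot("top")
cv2.imwrite("pics/s5.png",cv2.hconcat([cv2.resize(a[60:260,150:350],(400,400)),cv2.resize(b[100:300,180:380],(400,400))]))
s=readout.get_state();print(s["time"],s["tcp_pos"],s["force"],s["gripper_width"],s["joint_positions"],np.array(s["tool_rot"]).round(3).tolist())
```

```text
13.95 [523.82663376 -91.69715801 316.75556192] [-0.14837122  0.40784375 -0.43668911] 32.674198121704485 [-32.92914115 -16.710538    44.48563826 131.68713685 -22.32085629
  21.55984326 -43.42440266] [[0.69, 0.242, 0.682], [0.173, -0.97, 0.169], [0.703, 0.001, -0.711]]
```

View pics/s5.png

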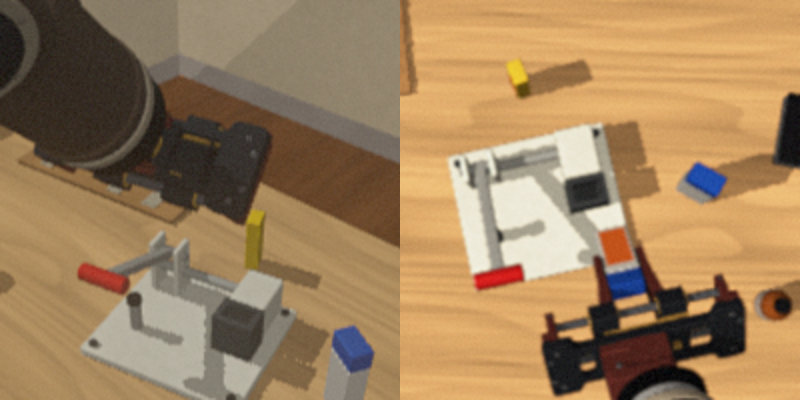

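The label is visible facing up from above, at about (286, 222) in the top view, with the cap on the robot side. Joint 2 is at -16.7°, very near its limit, so I'll move forward a little to get away from it.

Request:
servo_tool:
  deltas:
    - [[0, 0, 0, 0.005, 0, 0.005, 255], [0, 0, 0, 0.008, 0, 0.008, 255], [0, 0, 0, 0.01, 0, 0.01, 255], [0, 0, 0, 0.01, 0, 0.01, 255], [0, 0, 0, 0.01, 0, 0.01, 255], [0, 0, 0, 0.006, 0, 0.006, 255], [0, 0, 0, 0.003, 0, 0.003, 255], [0, 0, 0, 0, 0, 0, 255], [0, 0, 0, 0, 0, 0, 255], [0, 0, 0, 0, 0, 0, 255], [0, 0, 0, 0, 0, 0, 255], [0, 0, 0, 0, 0, 0, 255]]

```text
time: 15.15
tcp_pos: [594.2, -74.4, 315.8]
tool_rot: [[0.69, 0.241, 0.683], [0.171, -0.971, 0.17], [0.703, -0.0, -0.711]]
force: [-0.3, -0.3, -0.8]
gripper_width: 32.9
```

Run:
```python
from h import *
a=cams.snapshot("side");b=cams.snapshot("top")
cv2.imwrite("pics/s6.png",cv2.hconcat([cv2.resize(a[80:380,140:440],(400,400)),cv2.resize(b[80:330,100:400],(400,400))]))
for _ in range(3):
    s=readout.get_state();T=np.array(s["tool_rot"])
    print(s["time"],s["tcp_pos"],s["force"],s["gripper_width"],"tilt",np.degrees(np.arccos(-T[2,2])),np.round(s["joint_positions"],2),np.abs(s["joint_vel"]).max())
    cams.snapshot("top")
```

```text
15.25 [594.24233762 -74.31449641 315.81844138] [ 0.44417902  0.11509202 -0.98731918] 32.91553028249671 tilt 44.70419622950936 [-49.03  -8.68  59.44 126.44 -33.66  20.3  -35.33] 0.23861415094965457
15.3 [594.27421592 -74.26788033 315.79992642] [ 0.19588198  0.46388726 -0.76259447] 33.07590513377385 tilt 44.70129675159187 [-49.04  -8.67  59.44 126.44 -33.66  20.3  -35.32] 0.14892801967044675
15.35 [594.31190359 -74.20520955 315.79359329] [ 0.10670085  1.18548469 -0.89981965] 32.858870783225804 tilt 44.699039161473664 [-49.05  -8.66  59.45 126.44 -33.66  20.3  -35.32] 0.1098030519629597
```

View pics/s6.png

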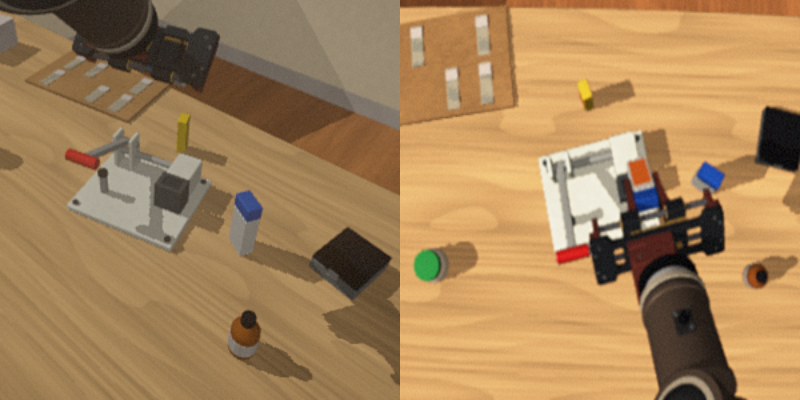

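The mailer is held still in the air with the label up and the cap toward the robot. The lever is up, and the bottle, jar and slide box are where they were. Handing in.

```bash
python3 -c "
from cell import ticket
print(ticket.close_job())"
```

```text
the job is handed in; nothing more can be done
None
```

I pushed the press lever down to its stop, let it back up, drew the mailer out of the well and handed the job in at about 15.4 s with it still gripped.

- **Lever:** at the stop the force rose to 24 N with the fingertips at 85 mm. Afterwards the handle was back within half a pixel of its starting position in the side view.
- **Mailer:** it is gripped across its narrow sides at 25 N (opening 33 mm), with its centre about 318 mm above the desk, worked out from the arm pose. It leans 44.7° with the cap end higher, and the top view shows the orange label facing up.
- **Stillness and surroundings:** joint speeds were below about 0.25°/s and outside force about 1 N. The bottle, jar and slide box look untouched in the last pictures; I did not measure their positions.

During the lean, joint 2 came to -16.71° against its limit of -16.82°. I moved the tool forward about 70 mm, which brought it to -8.7°. The last side picture does not show the mailer because the gripper hides it, so label and tilt rest on the top view and the arm pose.

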